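# Tighten the loose feed-tub lids and put the shelf away

## Task

Of the three plant-feed tubs on the pulled-out shelf, one or more lids have been left loose, which only a tug at each will tell: screw every loose lid clockwise until it stops, so that all three are tight while the shelf is still out. Then push the shelf all the way into its cabinet without slamming it, with the tubs standing in their pockets, and leave the other things where they are.

Things in the scene. Friction and masses are not known exactly. Their poses are not given: they have to be found in the camera images.
- cabinet: Low narrow pale-wood cabinet fixed on the stone surface, 154 wide (its x), 395 long (its y), 164 high, flat roof 12 thick. Its open mouth is at its -y end; origin on the stone under the middle of the mouth. Its shelf slides along the cabinet's y axis and goes in towards +y.
- shelf (a joint): How far the shelf has been pushed in, m: 0 = pulled fully out (start, against its out-stop), 0.366 = fully home, its front board against the cabinet's mouth. The runners are stiff: about 7 N to move it (a little more when moved faster), and it stays where it is left.
- shelf_front (a point): Middle of the top edge of the OUTER face of the shelf's upright front board, 164 above the stone; y axis = closing direction, into the cabinet. Board 154 wide, 14 thick, from 6 to 164 above the stone. A steel knob 26 across stands 21 out of this face, 62 above the stone. The outermost tub's middle is 58 behind the board's inner face; the innermost one's 89 outside the cabinet's mouth.
- tub_a: White square plastic plant-feed tub, 100 x 100 mm, 74 high without its lid, 0.3 to 0.6 kg, in one of three square shelf pockets (in a row along the cabinet's y, pitch 109, sides 46 high, floor 28 above the stone) with 1.5 play, which keep it from turning or tipping. Origin: centre of its underside, z up. Any tub may be in any pocket; all look the same.
- lid_a (a joint): Angle, rad, of tub_a's grip bar from the tub's x axis, anticlockwise (unscrewing) positive. Clockwise it falls until the thread stops, at an unmarked angle of its own (-1.2 to 0), so only a push tells a loose lid: it turns at 0.16 N m (5 to 6 N near the bar's end), up to 1.2 rad, and stays where left. A tight one does not yield to 10 N. Lids do not come off.
- grip_a (a point): Middle of the top edge of the grip bar on tub_a's lid, on its axis, 142 above the stone; x runs along the bar (ends alike), z up. Bar 84 long, 12 thick, 24 high, on a round grey lid 90 across; push its end round or pinch it from above. Pushed clockwise at its end on the cabinet's +x side it presses the shelf outwards on its stop; at the other end, inwards.
- tub_b: White square plastic plant-feed tub, 100 x 100 mm, 74 high without its lid, 0.3 to 0.6 kg, in one of three square shelf pockets (in a row along the cabinet's y, pitch 109, sides 46 high, floor 28 above the stone) with 1.5 play, which keep it from turning or tipping. Origin: centre of its underside, z up. Any tub may be in any pocket; all look the same.
- lid_b (a joint): Angle, rad, of tub_b's grip bar from the tub's x axis, anticlockwise (unscrewing) positive. Clockwise it falls until the thread stops, at an unmarked angle of its own (-1.2 to 0), so only a push tells a loose lid: it turns at 0.16 N m (5 to 6 N near the bar's end), up to 1.2 rad, and stays where left. A tight one does not yield to 10 N. Lids do not come off.
- grip_b (a point): Middle of the top edge of the grip bar on tub_b's lid, on its axis, 142 above the stone; x runs along the bar (ends alike), z up. Bar 84 long, 12 thick, 24 high, on a round grey lid 90 across; push its end round or pinch it from above. Pushed clockwise at its end on the cabinet's +x side it presses the shelf outwards on its stop; at the other end, inwards.
- tub_c: White square plastic plant-feed tub, 100 x 100 mm, 74 high without its lid, 0.3 to 0.6 kg, in one of three square shelf pockets (in a row along the cabinet's y, pitch 109, sides 46 high, floor 28 above the stone) with 1.5 play, which keep it from turning or tipping. Origin: centre of its underside, z up. Any tub may be in any pocket; all look the same.
- lid_c (a joint): Angle, rad, of tub_c's grip bar from the tub's x axis, anticlockwise (unscrewing) positive. Clockwise it falls until the thread stops, at an unmarked angle of its own (-1.2 to 0), so only a push tells a loose lid: it turns at 0.16 N m (5 to 6 N near the bar's end), up to 1.2 rad, and stays where left. A tight one does not yield to 10 N. Lids do not come off.
- grip_c (a point): Middle of the top edge of the grip bar on tub_c's lid, on its axis, 142 above the stone; x runs along the bar (ends alike), z up. Bar 84 long, 12 thick, 24 high, on a round grey lid 90 across; push its end round or pinch it from above. Pushed clockwise at its end on the cabinet's +x side it presses the shelf outwards on its stop; at the other end, inwards.
- scoop: Bystander: stainless steel scoop, 200 long, 60 wide, 35 high, lying on the stone on the far (+x) side of the shelf; origin under its middle, handle to its -y.
- clip: Bystander: spring clip with rubber ends, 95 long, 20 high, lying on the middle of the cabinet's roof; origin under its middle.
- pot: Bystander: empty clay pot, 84 across the rim, 75 high, on the stone beyond the shelf; origin under its middle.
- mister: Bystander: green plastic mister, 76 across, 194 high, on the stone beside the cabinet, on its +x side; origin under its middle.
- cloche: Bystander: bell-shaped glass cloche, 120 across, 153 high with its knob, on the closed end of the cabinet's roof; origin under its middle.

How it is judged:
By the outcome, as a careful person would: the job done as asked, in the order asked, and still so for the second after the job is handed in, with the robot touching nothing.
It also fails if it takes over 61 s, if anything falls off the work surface, if the arm or the gripper's body presses on something with over 40 N, if the wrist force passes 120 N, or if a joint passes its speed limit or range.

## Robot

A 7-joint arm with a two-finger parallel gripper is mounted at the origin on the work surface. World frame = base frame: x ahead of the robot, y to its left, z up, the work surface at z = 0. Lengths are in m, angles in rad, forces in N, time in s.
With the tool pointing down it reaches from about 0.425 to 0.925 m from the base axis. Payload 6.8 kg.
Tool frame: the origin (TCP) lies midway between the tips of the shut fingers; the grasp point (between the pads) lies r.grip_point_offset behind it (r.grip_point_offset is the distance from the TCP to the grasp point, in m); z points along the fingers, y is the direction in which the jaws open and shut (so a half turn about z gives the same grasp; the last joint's range is limited). The gripper opens to 85 mm and grips with 20 to 120 N. Pads are 22 mm wide; open, the fingers measure 114 mm over their backs; the gripper's body (76 mm by 85 mm) begins 54 mm behind the grasp point. The pads swing forward as they close: fully open they stand 13 mm farther back than shut.
Start: joints at [-1.421, 0.477, 0.022, 1.555, -0.011, 1.109, -0.083], TCP at [0.172, 0.653, 0.201] pointing down, gripper open.
Joint ranges: [-2.96, 2.96], [-0.34, 2.1], [-1.41, 1.46], [0.24, 2.44], [-1.37, 4.51], [0.17, 1.92], [-2.96, 2.96]. Speed limits (rad/s): [2.39, 2.39, 3.14, 3.14, 3.14, 3.14, 3.14].

## Interface

Orientations are given as a rotation vector (axis times angle).
In Python, from bench import r gives the robot as it stands. The module is installed in compiled form; this text tells all that it offers.
- The arm moves only by the tool play_rows, never from a script. Its argument "deltas" is a list of rows, each a list of 3 entries, a list of its own where there are three numbers: the finger opening in mm, from 0 to 85.4, then the shift along the tool's x, y, z in mm, then the turn, a rotation vector about the tool's x, y, z in rad. A call has 1 to 8 rows; each row is the pose to reach, as a shift and turn from the pose measured when the call began, along the tool's axes at that moment; what a row does not reach only later rows make up. A row lasts 1/8 s, in which the tool goes at most 62.5 mm and 10.7 degrees, less where a joint would pass 70% of its speed; a pose out of reach is approached as far as the arm can. A call with a gripper value outside its range is refused whole. The fingers move at their own pace and stop on an object; "squeeze" is the grip in N (left out, the last holds). Time passes only in rows, so rows that repeat a pose let the fingers close. It gives the time, the measured TCP pose, the force and the opening at its end, in the units of the state.
- r.get_obs(): the state, without advancing time (a new reading comes with each control period).
- r.grab_frame(name): name is "scene" or "top" or "wrist"; returns (picture, depth): 420x560x3 uint8, red, green, blue; 420x560 float32, m along the optical axis (not along the pixel's ray), 0 where there is no reading.
- r.camera_model(name): a dict with "mtx" (3x3 intrinsics, pixels), "rvec" (rotation vector, rad) and "tvec" (3), from world to camera coordinates, as OpenCV has them; the wrist camera has in their place "T_tool_cam" (4x4, takes a point from camera to tool coordinates, whose origin is the TCP and whose axes are the flange's). Camera axes: x right, y down, z forward; pixel columns grow to the right and rows downward; lengths in m; the calibration is good to about 2 mm. A picture is of the moment at which its call begins: read the wrist's pose just before it. camera_model takes no time and is no camera call.
- r.hand_in(): hands the job in, once; it reports no verdict.
The state is a dict: "clock": time; "joints": joint angles; "qvel": joint speeds; "tau": joint torques, N m; "tcp_pos": TCP position; "orientation": TCP orientation; "contact_force": force on the tool from outside, world axes, zero at the start; "moment": the same for the moment, N m; "grip_width": finger opening in m.
Only numpy, scipy, OpenCV 4.12 (cv2) and the standard library are available. Lean on these libraries where they do the work, as an engineer would, in place of code of your own. Each camera call takes 0.05 s, during which the arm holds its last target. There are 200 camera calls.

## Working session

There is one attempt and no reset: what is moved stays moved. The work goes in short steps, Python scripts to look and compute and a tool call to move; the robot and the scene stay as the last step left them, time stands still between calls to the robot, and variables do not carry over. Pictures are saved under pics/ and viewed, about 8 in all and at most 12, crops included, and the job is handed in when it is done.

Besides the shell and the picture viewer there is one more tool, called in YAML: its name, and indented under it one key for each argument. play_rows: Moves the arm, as the interface text tells. Its arguments: {"type":"object","properties":{"deltas":{"type":"array"},"squeeze":{"type":"number"}},"required":["deltas"]}

```bash
mkdir -p pics; cat > h.py <<'E'
import numpy as np, cv2
from scipy.spatial.transform import Rotation as R
from bench import r
def snap(n,f):
    im,d=r.grab_frame(n); cv2.imwrite(f'pics/{f}.png',im[:,:,::-1]); np.save(f'pics/{f}.npy',d); return im,d
def world(n,d):
    m=r.camera_model(n); K=m['mtx']; Rm=cv2.Rodrigues(np.array(m['rvec'],float))[0]
    v,u=np.mgrid[:420,:560]; p=np.stack([(u-K[0][2])/K[0][0]*d,(v-K[1][2])/K[1][1]*d,d],-1)
    return (p-np.array(m['tvec']).ravel())@Rm
E
python3 - <<'E'
from h import *
o=r.get_obs(); print(o, r.grip_point_offset)
for n in('top','scene'): snap(n,n+'0')
w=world('top',np.load('pics/top0.npy')); np.save('pics/w0.npy',w)
print(r.camera_model('top'))
a=cv2.imread('pics/top0.png');b=cv2.imread('pics/scene0.png')
E
```

```text
{'clock': 0.0, 'joints': array([-1.42113398,  0.47779552,  0.02235551,  1.5564684 , -0.0114988 ,
        1.10927005, -0.08311227]), 'qvel': array([ 0.00123337, -0.00091325, -0.00139494,  0.00130488,  0.00256593,
       -0.00027914, -0.00246148]), 'tau': array([-2.19275580e-05, -5.96458304e+01,  1.60813920e+00, -2.81202650e+01,
        1.24056620e-02,  9.42119979e-03,  3.47666258e-06]), 'tcp_pos': array([0.17193312, 0.65206745, 0.20002198]), 'orientation': array([-4.03767133e-01, -3.11544544e+00,  2.84407291e-03]), 'contact_force': array([ 0.29303602,  0.1798143 , -0.5806576 ]), 'moment': array([0.01758644, 0.009231  , 0.0067155 ]), 'grip_width': 0.08572556668102845} 0.0187
{'mtx': array([[398.40873512,   0.        , 278.27875721],
       [  0.        , 398.40873512, 211.3949244 ],
       [  0.        ,   0.        ,   1.        ]]), 'rvec': array([ 2.21144005, -2.15287606,  0.08574228]), 'tvec': array([0.06530364, 0.61182776, 1.2353338 ])}
```

View pics/top0.png

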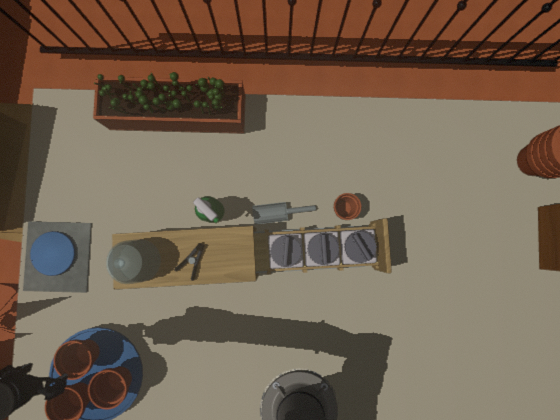

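View pics/scene0.png

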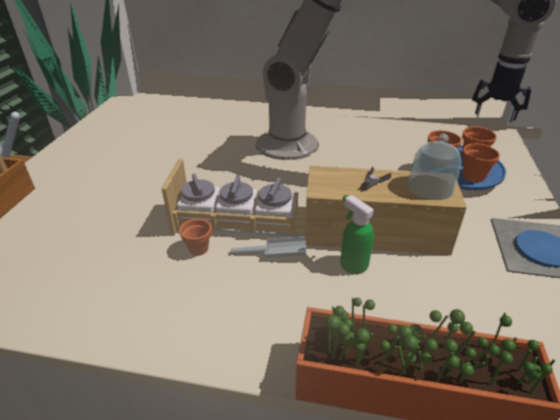

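```bash
python3 - <<'E'
from h import *
w=np.load('pics/w0.npy'); im=cv2.imread('pics/top0.png')
for n,(u,v) in dict(mouthTop=(254,228),mouthBot=(256,280),boardT=(385,220),boardB=(388,271),t1=(286,250),t2=(322,249),t3=(359,247),cabL=(113,235),pot=(347,206),scoopH=(313,208),mist=(209,209)).items(): print(n,w[v,u].round(3))
z=w[...,2]
m=(z>.150)&(z<.178); m[:, :375]=0; m[:,400:]=0;m[:215]=0;m[280:]=0
p=w[m][:,:2]; print('board',cv2.minAreaRect((p*1000).astype(np.float32)))
m=(z>.150)&(z<.178); m[:, :105]=0; m[:,262:]=0;m[:220]=0;m[295:]=0
p=w[m][:,:2]; print('roof',cv2.minAreaRect((p*1000).astype(np.float32)))
for c in (286,322,359):
    s=(slice(228,270),slice(c-17,c+18)); q=w[s].reshape(-1,3)
    k=q[(q[:,2]>.130)&(q[:,2]<.152)][:,:2]*1000
    if len(k)>5: print(c,len(k),cv2.minAreaRect(k.astype(np.float32)))
    print(np.histogram(q[:,2],bins=np.arange(.08,.16,.01))[0])
cv2.imwrite('pics/crop.png',cv2.resize(im[205:290,245:400],None,fx=5,fy=5,interpolation=cv2.INTER_CUBIC))
E
```

```text
mouthTop [0.553 0.152 0.103]
mouthBot [0.405 0.139 0.147]
boardT [ 0.583 -0.219  0.161]
boardB [ 0.441 -0.227  0.165]
t1 [0.491 0.057 0.141]
t2 [ 0.497 -0.045  0.142]
t3 [ 0.505 -0.154  0.123]
cabL [0.512 0.082 1.279]
pot [ 0.635 -0.139  0.004]
scoopH [ 0.624 -0.028  0.021]
mist [0.598 0.271 0.195]
board ((512.1937255859375, -224.34231567382812), (153.71075439453125, 16.964765548706055), 4.917402267456055)
roof ((472.85638427734375, 343.2625732421875), (171.4705810546875, 395.5132751464844), 4.739439010620117)
286 124 ((488.82525634765625, 56.98188781738281), (11.993191719055176, 80.14618682861328), 86.29389190673828)
[ 55 300   1 538 107  46  78]
322 134 ((497.1429138183594, -51.528160095214844), (80.3644027709961, 12.991037368774414), 5.741537094116211)
[ 88 263   9 554  87  50  84]
359 138 ((506.8746337890625, -159.79380798339844), (82.04167938232422, 12.75981330871582), 32.95951843261719)
[ 84 261  19 553  85  55  83]
```

View pics/crop.png

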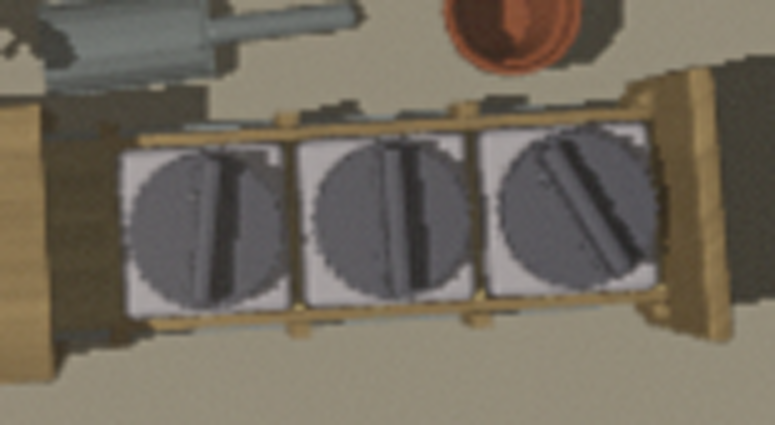

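```bash
cat >> h.py <<'E'
def plan(pos,bar_deg):
    o=r.get_obs(); R0=R.from_rotvec(o['orientation']); best=None
    for k in(0,180):
        a=np.radians(bar_deg+k); x=[np.cos(a),np.sin(a),0]; z=[0,0,-1.]; y=np.cross(z,x)
        d=(R0.inv()*R.from_matrix(np.c_[x,y,z])).as_rotvec()
        if best is None or np.linalg.norm(d)<np.linalg.norm(best): best=d
    s=R0.inv().apply(np.array(pos)-o['tcp_pos'])*1000
    print('shift',s.round(1),'turn',best.round(3),'q7',o['joints'][6].round(2),'t',o['clock'].round(2))
def st():
    o=r.get_obs();X=R.from_rotvec(o['orientation']).as_matrix()
    print('t',round(o['clock'],2),'tcp',o['tcp_pos'].round(4),'F',o['contact_force'].round(1),'M',o['moment'].round(2),'w',round(o['grip_width'],4),'toolx deg',np.degrees(np.arctan2(X[1,0],X[0,0])).round(1),'q',o['joints'].round(2))
E
python3 -c "
from h import *
st(); plan([.35,.3,.27],-3.7); plan([.489,.057,.2],-3.7)"
```

```text
t 0.1 tcp [0.172  0.6521 0.2001] F [-0.4 -0.2 -0.4] M [ 0.   -0.05 -0.02] w 0.0856 toolx deg 165.2 q [-1.42  0.48  0.02  1.56 -0.01  1.11 -0.08]Traceback (most recent call last):
  File "<string>", line 3, in <module>
    st(); plan([.35,.3,.27],-3.7); plan([.489,.057,.2],-3.7)
          ~~~~^^^^^^^^^^^^^^^^^^^
  File "h.py", line 17, in plan
    print('shift',s.round(1),'turn',best.round(3),'q7',o['joints'][6].round(2),'t',o['clock'].round(2))
                                                                                   ^^^^^^^^^^^^^^^^
AttributeError: 'float' object has no attribute 'round'
```

```bash
sed -i "s/,'t',o\['clock'\].round(2))/)/" h.py
python3 -c "
from h import *
plan([.35,.3,.27],-3.7); plan([.489,.057,.2],-3.7)"
```

```text
shift [-261.9 -295.2  -69.4] turn [-0.002 -0.    -0.193] q7 -0.08
shift [-458.3 -494.6    1. ] turn [-0.002 -0.    -0.193] q7 -0.08
```

play_rows:
  deltas:
    - [40,[-50,-60,-70],[0,0,-0.05]]
    - [40,[-90,-105,-70],[0,0,-0.1]]
    - [40,[-130,-150,-70],[0,0,-0.15]]
    - [40,[-170,-195,-70],[0,0,-0.193]]
    - [40,[-210,-240,-70],[0,0,-0.193]]
    - [40,[-262,-295,-70],[0,0,-0.193]]
    - [40,[-300,-335,-60],[0,0,-0.193]]
    - [40,[-340,-375,-50],[0,0,-0.193]]
  squeeze: 25

```text
clock: 1.1
tcp_pos: [0.3927, 0.2241, 0.2548]
orientation: [0.102, 3.14, -0.001]
contact_force: [0.5, 0.4, 0.2]
grip_width: 0.0398
```

```bash
python3 -c "
from h import *
st(); plan([.489,.057,.18],-3.7)"
```

```text
t 1.1 tcp [0.3927 0.2241 0.2548] F [0.5 0.4 0.2] M [ 0.02 -0.1  -0.05] w 0.0398 toolx deg 176.3 q [-0.9   0.04  0.25  2.01 -0.01  1.09  0.86]
shift [-106.9 -160.4   74.9] turn [-0.001  0.    -0.   ] q7 0.86
```

play_rows:
  deltas:
    - [40,[-50,-60,0],[0,0,0]]
    - [40,[-80,-110,20],[0,0,0]]
    - [40,[-107,-160,50],[0,0,0]]
    - [40,[-107,-160,75],[0,0,0]]
    - [40,[-107,-160,75],[0,0,0]]

```text
clock: 1.72
tcp_pos: [0.4874, 0.0555, 0.1779]
orientation: [-0.106, -3.135, 0.005]
contact_force: [-0.7, 1.3, 0.3]
grip_width: 0.04
```

```bash
python3 - <<'E'
from h import *
st(); plan([.489,.057,.1215],-3.7)
snap('wrist','w1')
m=r.camera_model('wrist');T=np.array(m['T_tool_cam']);K=np.array(m['mtx']);d=np.load('pics/w1.npy');o=r.get_obs()
v,u=np.mgrid[:420,:560];p=np.stack([(u-K[0,2])/K[0,0]*d,(v-K[1,2])/K[1,1]*d,d],-1)@T[:3,:3].T+T[:3,3]
w=R.from_rotvec(o['orientation']).apply(p.reshape(-1,3))+o['tcp_pos'];w=w[d.ravel()>0]
for c in((489,57),(497,-51.5),(507,-160)):
    k=w[(abs(w[:,2]-.142)<.006)]*1000; k=k[np.hypot(k[:,0]-c[0],k[:,1]-c[1])<46][:,:2]
    if len(k)>20: print(len(k),cv2.minAreaRect(k.astype(np.float32)),k.mean(0))
E
```

```text
t 1.73 tcp [0.4874 0.0555 0.1779] F [-0.7  1.3  0.3] M [ 0.03  0.03 -0.04] w 0.04 toolx deg 176.1 q [-0.62  0.21  0.44  2.03 -0.11  0.93  1.38]
shift [-1.8  1.7 56.4] turn [-0.003 -0.004 -0.003] q7 1.38
2551 ((488.79345703125, 56.88523483276367), (12.035181045532227, 82.76390075683594), 86.54415893554688) [485.91173403  57.02501311]
2939 ((498.4620666503906, -51.16306686401367), (83.65859985351562, 12.317203521728516), 5.5881667137146) [495.7606794  -50.01720853]
40 ((539.2068481445312, -134.49691772460938), (2.840301990509033, 7.323544025421143), 84.5773696899414) [ 538.78954751 -134.38688212]
```

View pics/w1.png

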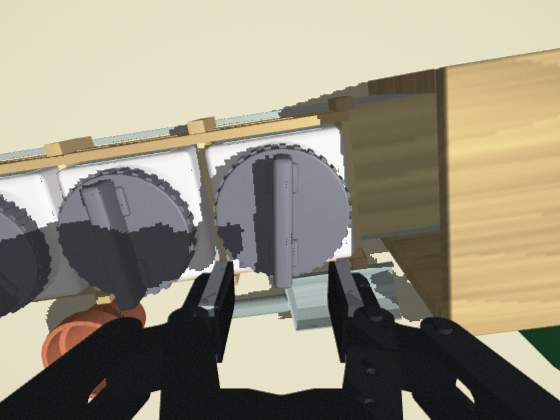

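play_rows:
  deltas:
    - [40,[-2,1.5,20],[0,-0.003,-0.003]]
    - [40,[-2,1.5,45],[0,-0.003,-0.003]]
    - [40,[-2,1.5,55],[0,-0.003,-0.003]]
    - [20,[-2,1.5,55],[0,-0.003,-0.003]]
    - [5,[-2,1.5,55],[0,-0.003,-0.003]]
    - [5,[-2,1.5,55],[0,-0.003,-0.003]]
    - [5,[-2,1.5,55],[0,-0.003,-0.003]]
  squeeze: 25

```text
clock: 2.65
tcp_pos: [0.4905, 0.0585, 0.1248]
orientation: [0.099, 3.138, -0.002]
contact_force: [0.2, 0.0, 0.3]
grip_width: 0.0052
```

```bash
python3 -c "
from h import *
st()"
```

```text
t 2.65 tcp [0.4905 0.0585 0.1248] F [0.2 0.  0.3] M [-0.01  0.03 -0.01] w 0.0052 toolx deg 176.4 q [-0.6   0.29  0.42  2.08 -0.16  0.8   1.42]
```

```bash
python3 -c "
from h import *
snap('wrist','w2');st()"
```

```text
t 2.7 tcp [0.4904 0.0584 0.1247] F [0.6 0.1 0.4] M [-0.01 -0.05 -0.05] w 0.0044 toolx deg 176.4 q [-0.6   0.29  0.42  2.08 -0.16  0.8   1.42]
```

View pics/w2.png

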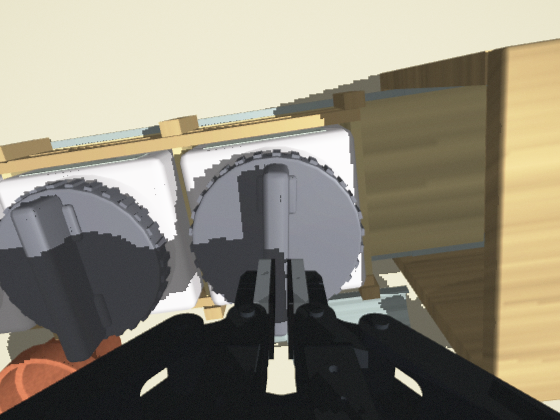

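```bash
python3 - <<'E'
from h import *
m=r.camera_model('wrist');T=np.array(m['T_tool_cam']);K=np.array(m['mtx']);d=np.load('pics/w2.npy')
C=np.linalg.inv(T); print(T.round(3))
for z in(0,-.0187): p=C@[0,0,z,1]; print('proj',z,(K@p[:3]/p[2]).round(1))
for u,v in((264,264),(297,264),(264,290),(297,290),(280,200),(278,330),(280,225),(280,280)):
    x=d[v,u]; p=(T@[(u-K[0,2])/K[0,0]*x,(v-K[1,2])/K[1,1]*x,x,1])[:3]
    o=r.get_obs(); print(u,v,x.round(4),(p*1000).round(1),(R.from_rotvec(o['orientation']).apply(p)+o['tcp_pos']).round(4))
E
```

```text
[[ 0.    -0.955 -0.296  0.075]
 [ 1.     0.    -0.    -0.001]
 [ 0.    -0.296  0.955 -0.173]
 [ 0.     0.     0.     1.   ]]
proj 0 [282.6 249.2   1. ]
proj -0.0187 [282.8 265.5   1. ]
264 264 0.1473 [ 10.7  -7.6 -39.2] [0.4793 0.0516 0.1639]
297 264 0.147 [ 10.8   5.5 -39.5] [0.48   0.0647 0.1641]
264 290 0.1275 [ 10.8  -6.7 -59.9] [0.4792 0.0525 0.1846]
297 290 0.1273 [ 10.9   4.7 -60.1] [0.4798 0.0639 0.1847]
280 200 0.1621 [ 31.   -1.3 -17.3] [0.4594 0.0591 0.142 ]
278 330 0.1819 [-35.7  -2.3 -17.3] [0.5259 0.0539 0.1421]
280 225 0.1652 [ 19.5  -1.3 -17.7] [0.4709 0.0584 0.1423]
280 280 0.1744 [ -8.5  -1.3 -16.8] [0.4988 0.0566 0.1415]
```

```bash
python3 - <<'E'
from h import *
m=r.camera_model('wrist');T=np.array(m['T_tool_cam']);K=np.array(m['mtx'])
for f in('w1','w2'):
    d=np.load(f'pics/{f}.npy')
    v,u=np.mgrid[:420,:560];p=np.stack([(u-K[0,2])/K[0,0]*d,(v-K[1,2])/K[1,1]*d,d],-1)@T[:3,:3].T+T[:3,3]
    p=p*1000
    for c in ((264,297) if f=='w2' else (225,233,335,345)):
        print(f,c,[(v,*p[v,c].round(0).astype(int)) for v in range(250,330,6)])
im=cv2.imread('pics/w2.png'); cv2.imwrite('pics/c2.png',cv2.resize(im[150:360,200:360],None,fx=3.5,fy=2.8,interpolation=cv2.INTER_CUBIC))
E
```

```text
w1 225 [(250, np.int64(-38), np.int64(-43), np.int64(86)), (256, np.int64(-52), np.int64(-47), np.int64(106)), (262, np.int64(11), np.int64(-23), np.int64(-37)), (268, np.int64(11), np.int64(-23), np.int64(-44)), (274, np.int64(10), np.int64(-22), np.int64(-47)), (280, np.int64(11), np.int64(-21), np.int64(-53)), (286, np.int64(9), np.int64(-21), np.int64(-54)), (292, np.int64(8), np.int64(-21), np.int64(-56)), (298, np.int64(5), np.int64(-21), np.int64(-56)), (304, np.int64(3), np.int64(-21), np.int64(-56)), (310, np.int64(2), np.int64(-21), np.int64(-58)), (316, np.int64(-1), np.int64(-21), np.int64(-58)), (322, np.int64(-3), np.int64(-21), np.int64(-58)), (328, np.int64(-5), np.int64(-21), np.int64(-59))]
w1 233 [(250, np.int64(-26), np.int64(-34), np.int64(59)), (256, np.int64(-32), np.int64(-34), np.int64(61)), (262, np.int64(-47), np.int64(-37), np.int64(83)), (268, np.int64(6), np.int64(-21), np.int64(-33)), (274, np.int64(3), np.int64(-21), np.int64(-34)), (280, np.int64(0), np.int64(-21), np.int64(-33)), (286, np.int64(-2), np.int64(-21), np.int64(-35)), (292, np.int64(-4), 
[... 2449 characters left out ...]
t64(-82))]
w2 297 [(250, np.int64(-3), np.int64(8), np.int64(6)), (256, np.int64(-6), np.int64(8), np.int64(6)), (262, np.int64(10), np.int64(6), np.int64(-37)), (268, np.int64(11), np.int64(5), np.int64(-43)), (274, np.int64(11), np.int64(5), np.int64(-48)), (280, np.int64(11), np.int64(5), np.int64(-52)), (286, np.int64(10), np.int64(5), np.int64(-56)), (292, np.int64(12), np.int64(5), np.int64(-63)), (298, np.int64(11), np.int64(4), np.int64(-65)), (304, np.int64(10), np.int64(4), np.int64(-68)), (310, np.int64(12), np.int64(4), np.int64(-74)), (316, np.int64(12), np.int64(4), np.int64(-78)), (322, np.int64(11), np.int64(4), np.int64(-80)), (328, np.int64(11), np.int64(4), np.int64(-82))]
```

View pics/c2.png

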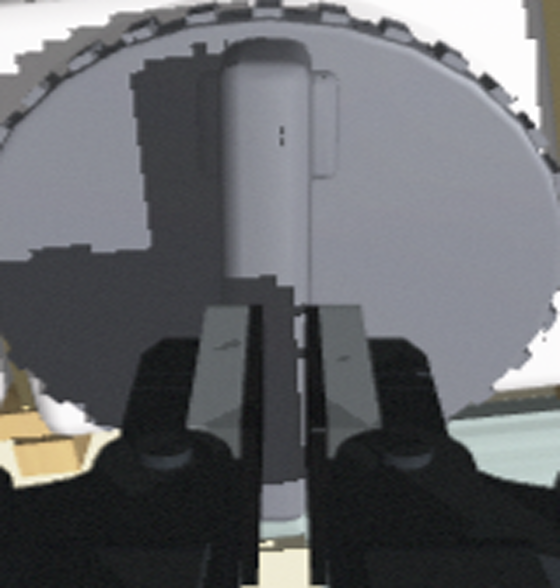

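play_rows:
  deltas:
    - [40,[0,0,0],[0,0,0]]
    - [40,[1,-1.3,0],[0,0,0]]
    - [40,[1,-1.3,10],[0,0,0]]
    - [40,[1,-1.3,22],[0,0,0]]
    - [40,[1,-1.3,34],[0,0,0]]
    - [40,[1,-1.3,34],[0,0,0]]

```text
clock: 3.45
tcp_pos: [0.4884, 0.0569, 0.0893]
orientation: [-0.099, -3.139, 0.004]
contact_force: [-0.4, 0.2, -0.3]
grip_width: 0.0399
```

play_rows:
  deltas:
    - [20,[0,0,0],[0,0,0]]
    - [5,[0,0,0],[0,0,0]]
    - [5,[0,0,0],[0,0,0]]
    - [5,[0,0,0],[0,0,0]]
  squeeze: 25

```text
clock: 3.95
tcp_pos: [0.4884, 0.0567, 0.0894]
orientation: [-0.099, -3.139, 0.004]
contact_force: [0.0, -1.1, -2.0]
grip_width: 0.0114
```

```bash
python3 -c "
from h import *
st()"
```

```text
t 3.95 tcp [0.4884 0.0567 0.0894] F [ 0.  -1.1 -2. ] M [-0.21 -0.07 -0.  ] w 0.0114 toolx deg 176.4 q [-0.57  0.35  0.4   2.11 -0.2   0.72  1.46]
```

play_rows:
  deltas:
    - [5,[0,0,0],[0,0,0.05]]
    - [5,[0,0,0],[0,0,0.1]]
    - [5,[0,0,0],[0,0,0.1]]

```text
clock: 4.32
tcp_pos: [0.4884, 0.0565, 0.0895]
orientation: [-0.25, -3.131, 0.006]
contact_force: [0.1, -3.1, -2.0]
grip_width: 0.0114
```

```bash
python3 -c "
from h import *
st()"
```

```text
t 4.33 tcp [0.4884 0.0565 0.0895] F [ 0.1 -3.1 -2. ] M [-0.56 -0.03  1.2 ] w 0.0114 toolx deg 170.9 q [-0.59  0.35  0.42  2.11 -0.21  0.72  1.37]
```

play_rows:
  deltas:
    - [40,[0,0,0],[0,0,0.1]]
    - [40,[0,0,-50],[0,0,0.1]]
    - [40,[0,0,-85],[0,0,0.1]]
    - [40,[0,0,-85],[0,0,0.1]]

```text
clock: 4.82
tcp_pos: [0.4907, 0.0576, 0.1772]
orientation: [0.406, 3.111, -0.0]
contact_force: [-0.1, 1.2, -0.6]
grip_width: 0.04
```

```bash
cat >> h.py <<'E'
def bars(f):
    o=r.get_obs(); snap('wrist',f); d=np.load(f'pics/{f}.npy')
    m=r.camera_model('wrist');T=np.array(m['T_tool_cam']);K=np.array(m['mtx'])
    v,u=np.mgrid[:420,:560];p=np.stack([(u-K[0,2])/K[0,0]*d,(v-K[1,2])/K[1,1]*d,d],-1)@T[:3,:3].T+T[:3,3]
    p=p[(d>0)&(p[...,2]>-.03)] if 1 else p
    w=R.from_rotvec(o['orientation']).apply(p.reshape(-1,3))+o['tcp_pos']
    for c in((489,57),(498,-51.5),(507,-160)):
        k=w[(abs(w[:,2]-.142)<.006)]*1000; k=k[np.hypot(k[:,0]-c[0],k[:,1]-c[1])<46][:,:2]
        if len(k)>200:
            (a,b),(W,H),t=cv2.minAreaRect(k.astype(np.float32))
            if W<H:t-=90
            print('bar',len(k),round(a,1),round(b,1),round(W),round(H),'world deg',round(t,1))
E
python3 -c "
from h import *
st();bars('w3')"
```

```text
t 4.83 tcp [0.4907 0.0576 0.1772] F [-0.1  1.2 -0.6] M [-0.03 -0.   -0.01] w 0.04 toolx deg 165.1 q [-0.68  0.21  0.5   2.03 -0.13  0.92  1.2 ]
bar 2615 488.3 55.2 12 84 world deg -5.6
bar 2584 496.9 -52.7 83 13 world deg 5.6
bar 628 530.9 -145.2 25 13 world deg 34.3
```

```bash
python3 -c "
from h import *
plan([.498,-.0515,.177],5.6)"
```

```text
shift [ -36.3 -103.1   -1.2] turn [-0.002  0.002 -0.357] q7 1.2
```

play_rows:
  deltas:
    - [40,[-18,-50,0],[0,0,-0.18]]
    - [40,[-36,-103,0],[0,0,-0.357]]
    - [40,[-36,-103,0],[0,0,-0.357]]
    - [40,[-36,-103,0],[0,0,-0.357]]
    - [40,[-36,-103,0],[0,0,-0.357]]

```text
clock: 5.5
tcp_pos: [0.4974, -0.0497, 0.1752]
orientation: [-0.155, 3.137, -0.002]
contact_force: [-0.1, 0.9, 0.4]
grip_width: 0.0401
```

```bash
python3 -c "
from h import *
st();bars('w4');plan([.498,-.0515,.0895],5.6)"
```

```text
t 5.5 tcp [ 0.4974 -0.0497  0.1752] F [-0.1  0.9  0.4] M [ 0.01 -0.    0.02] w 0.0401 toolx deg -174.3 q [-0.45  0.23  0.5   2.02 -0.14  0.92  1.79]
bar 3051 488.2 54.7 13 83 world deg -5.3
bar 2599 497.6 -53.4 84 12 world deg 5.5
bar 3154 506.4 -161.7 84 13 world deg 32.6
shift [-0.2 -1.7 85.9] turn [-0.001  0.001  0.001] q7 1.79
```

play_rows:
  deltas:
    - [40,[0,-2.5,20],[0,0,0]]
    - [40,[0,-2.5,60],[0,0,0]]
    - [40,[0,-2.5,85],[0,0,0]]
    - [40,[0,-2.5,86],[0,0,0]]
    - [5,[0,-2.5,86],[0,0,0]]
    - [5,[0,-2.5,86],[0,0,0]]
    - [5,[0,-2.5,86],[0,0,0]]

```text
clock: 6.42
tcp_pos: [0.4987, -0.0521, 0.0903]
orientation: [-0.156, 3.135, -0.002]
contact_force: [-0.1, 1.5, 2.9]
grip_width: 0.0113
```

```bash
python3 -c "
from h import *
st()"
```

```text
t 6.42 tcp [ 0.4987 -0.0521  0.0903] F [-0.1  1.5  2.9] M [ 0.16  0.05 -0.06] w 0.0113 toolx deg -174.3 q [-0.39  0.36  0.45  2.09 -0.23  0.73  1.88]
```

play_rows:
  deltas:
    - [5,[0,0,0],[0,0,0.05]]
    - [5,[0,0,0],[0,0,0.1]]
    - [5,[0,0,0],[0,0,0.1]]

```text
clock: 6.8
tcp_pos: [0.4986, -0.0521, 0.0904]
orientation: [0.0, 3.139, -0.002]
contact_force: [0.2, -0.2, -1.8]
grip_width: 0.0116
```

```bash
python3 -c "
from h import *
st()"
```

```text
t 6.8 tcp [ 0.4986 -0.0521  0.0904] F [ 0.2 -0.2 -1.8] M [-0.03 -0.11  0.02] w 0.0116 toolx deg 180.0 q [-0.41  0.37  0.48  2.09 -0.25  0.73  1.79]
```

play_rows:
  deltas:
    - [5,[0,0,0],[0,0,0.08]]
    - [5,[0,0,0],[0,0,0.16]]

```text
clock: 7.05
tcp_pos: [0.4986, -0.0523, 0.0905]
orientation: [0.253, 3.128, -0.001]
contact_force: [1.3, -0.7, -4.6]
grip_width: 0.0114
```

```bash
python3 -c "
from h import *
st()"
```

```text
t 7.05 tcp [ 0.4986 -0.0523  0.0905] F [ 1.3 -0.7 -4.6] M [-0.25 -0.18  0.13] w 0.0114 toolx deg 170.7 q [-0.45  0.37  0.52  2.1  -0.27  0.73  1.66]
```

play_rows:
  deltas:
    - [5,[0,0,0],[0,0,0.08]]
    - [5,[0,0,0],[0,0,0.16]]

```text
clock: 7.3
tcp_pos: [0.4985, -0.0524, 0.0905]
orientation: [0.504, 3.098, -0.001]
contact_force: [0.8, -0.3, -3.6]
grip_width: 0.0114
```

```bash
python3 -c "
from h import *
st()"
```

```text
t 7.3 tcp [ 0.4985 -0.0524  0.0905] F [ 0.8 -0.3 -3.6] M [-0.19 -0.2   0.12] w 0.0114 toolx deg 161.5 q [-0.48  0.38  0.56  2.1  -0.3   0.74  1.52]
```

play_rows:
  deltas:
    - [5,[0,0,0],[0,0,0.08]]
    - [5,[0,0,0],[0,0,0.16]]
    - [5,[0,0,0],[0,0,0.16]]

```text
clock: 7.68
tcp_pos: [0.4985, -0.0524, 0.0905]
orientation: [0.748, 3.048, -0.001]
contact_force: [0.7, -0.8, -2.6]
grip_width: 0.0113
```

```bash
python3 -c "
from h import *
st()"
```

```text
t 7.67 tcp [ 0.4985 -0.0524  0.0905] F [ 0.7 -0.8 -2.6] M [-0.11 -0.16 -0.01] w 0.0113 toolx deg 152.4 q [-0.51  0.39  0.6   2.1  -0.32  0.74  1.39]
```

play_rows:
  deltas:
    - [5,[0,0,0],[0,0,0.08]]
    - [5,[0,0,0],[0,0,0.12]]
    - [5,[0,0,0],[0,0,0.12]]

```text
clock: 8.05
tcp_pos: [0.4984, -0.0525, 0.0905]
orientation: [0.927, 2.998, -0.001]
contact_force: [-0.2, -1.4, -3.0]
grip_width: 0.0115
```

```bash
python3 -c "
from h import *
st()"
```

```text
t 8.05 tcp [ 0.4984 -0.0525  0.0905] F [-0.2 -1.4 -3. ] M [-0.34 -0.12 -0.  ] w 0.0115 toolx deg 145.6 q [-0.53  0.39  0.63  2.1  -0.34  0.74  1.29]
```

play_rows:
  deltas:
    - [5,[0,0,0],[0,0,0.06]]
    - [5,[0,0,0],[0,0,0.12]]

```text
clock: 8.3
tcp_pos: [0.4983, -0.0526, 0.0905]
orientation: [1.105, 2.937, -0.001]
contact_force: [0.7, -1.8, -3.1]
grip_width: 0.0112
```

```bash
python3 -c "
from h import *
st()"
```

```text
t 8.3 tcp [ 0.4983 -0.0526  0.0905] F [ 0.7 -1.8 -3.1] M [-0.38 -0.09  0.14] w 0.0112 toolx deg 138.8 q [-0.56  0.4   0.66  2.1  -0.36  0.75  1.19]
```

play_rows:
  deltas:
    - [5,[0,0,0],[0,0,0.06]]
    - [5,[0,0,0],[0,0,0.12]]

```text
clock: 8.55
tcp_pos: [0.4983, -0.0527, 0.0905]
orientation: [1.28, 2.866, -0.001]
contact_force: [0.8, -1.5, -3.8]
grip_width: 0.012
```

```bash
python3 -c "
from h import *
st()"
```

```text
t 8.55 tcp [ 0.4983 -0.0527  0.0905] F [ 0.8 -1.5 -3.8] M [-0.37 -0.1   0.16] w 0.012 toolx deg 131.9 q [-0.58  0.41  0.7   2.1  -0.38  0.75  1.09]
```

play_rows:
  deltas:
    - [5,[0,0,0],[0,0,0.05]]
    - [5,[0,0,0],[0,0,0.1]]

```text
clock: 8.8
tcp_pos: [0.4982, -0.0525, 0.0906]
orientation: [1.417, 2.801, -0.001]
contact_force: [0.2, -1.3, -0.5]
grip_width: 0.0116
```

```bash
python3 -c "
from h import *
st()"
```

```text
t 8.8 tcp [ 0.4982 -0.0525  0.0906] F [ 0.2 -1.3 -0.5] M [-0.32  0.23  1.28] w 0.0116 toolx deg 126.3 q [-0.6   0.42  0.72  2.1  -0.4   0.76  1.01]
```

play_rows:
  deltas:
    - [5,[0,0,0],[0,0,0.05]]
    - [5,[0,0,0],[0,0,0.1]]

```text
clock: 9.05
tcp_pos: [0.4981, -0.0526, 0.0907]
orientation: [1.544, 2.732, -0.004]
contact_force: [-0.3, -2.4, -0.1]
grip_width: 0.0113
```

```bash
python3 -c "
from h import *
st()"
```

```text
t 9.05 tcp [ 0.4981 -0.0526  0.0907] F [-0.3 -2.4 -0.1] M [-0.55  0.17  2.79] w 0.0113 toolx deg 121.1 q [-0.62  0.42  0.75  2.11 -0.41  0.76  0.93]
```

play_rows:
  deltas:
    - [5,[0,0,0],[0,0,-0.08]]
    - [40,[0,0,0],[0,0,-0.08]]
    - [40,[0,0,0],[0,0,-0.08]]
    - [40,[0,0,-50],[0,0,-0.08]]
    - [40,[0,0,-85],[0,0,-0.08]]
    - [40,[0,0,-85],[0,0,-0.08]]

```text
clock: 9.8
tcp_pos: [0.5, -0.0523, 0.1782]
orientation: [1.434, 2.788, 0.002]
contact_force: [-0.2, 0.5, -0.2]
grip_width: 0.0401
```

```bash
python3 -c "
from h import *
st();bars('w5');plan([.5065,-.161,.177],32.8)"
```

```text
t 9.8 tcp [ 0.5    -0.0523  0.1782] F [-0.2  0.5 -0.2] M [0.02 0.03 0.04] w 0.0401 toolx deg 125.6 q [-0.72  0.28  0.84  2.03 -0.25  0.93  0.87]
bar 3872 488.6 55.3 13 84 world deg -5.6
bar 2565 497.6 -53.2 12 84 world deg -48.6
bar 620 531.8 -145.0 23 12 world deg 34.4
shift [-93.1 -57.2  -0.1] turn [-0.002  0.005 -1.522] q7 0.87
```

play_rows:
  deltas:
    - [40,[-30,-20,-10],[0,0,-0.18]]
    - [40,[-60,-40,-10],[0,0,-0.36]]
    - [40,[-93,-57,-10],[0,0,-0.54]]
    - [40,[-93,-57,-10],[0,0,-0.72]]
    - [40,[-93,-57,-5],[0,0,-0.9]]
    - [40,[-93,-57,0],[0,0,-1.08]]
    - [40,[-93,-57,0],[0,0,-1.26]]
    - [40,[-93,-57,0],[0,0,-1.4]]

```text
clock: 10.85
tcp_pos: [0.5056, -0.1605, 0.1754]
orientation: [-0.708, 3.06, -0.003]
contact_force: [-0.1, -0.0, -0.4]
grip_width: 0.0402
```

```bash
python3 -c "
from h import *
st();bars('w6');plan([.5065,-.161,.0895],32.8)"
```

```text
t 10.85 tcp [ 0.5056 -0.1605  0.1754] F [-0.1 -0.  -0.4] M [ 0.08 -0.02  0.02] w 0.0402 toolx deg -153.9 q [-0.26  0.29  0.54  1.96 -0.18  0.94  2.4 ]
bar 603 516.1 51.8 14 29 world deg -8.1
bar 2646 497.2 -53.9 13 82 world deg -48.4
bar 2614 506.6 -162.3 84 12 world deg 32.6
shift [-0.5 -0.6 86. ] turn [-0.002  0.001 -0.113] q7 2.4
```

play_rows:
  deltas:
    - [40,[0,-1,10],[0,0,-0.11]]
    - [40,[0,-1,50],[0,0,-0.11]]
    - [40,[0,-1,80],[0,0,-0.11]]
    - [40,[0,-1,86],[0,0,-0.11]]
    - [5,[0,-1,86],[0,0,-0.11]]
    - [5,[0,-1,86],[0,0,-0.11]]
    - [5,[0,-1,86],[0,0,-0.11]]

```text
clock: 11.78
tcp_pos: [0.5068, -0.1616, 0.0903]
orientation: [-0.882, 3.013, -0.004]
contact_force: [-0.0, -0.5, -0.2]
grip_width: 0.0111
```

play_rows:
  deltas:
    - [5,[0,0,0],[0,0,0.05]]
    - [5,[0,0,0],[0,0,0.1]]

```text
clock: 12.02
tcp_pos: [0.5065, -0.1614, 0.0904]
orientation: [-0.728, 3.053, -0.003]
contact_force: [-0.7, -0.2, -4.6]
grip_width: 0.0114
```

```bash
python3 -c "
from h import *
st()"
```

```text
t 12.03 tcp [ 0.5065 -0.1614  0.0904] F [-0.7 -0.2 -4.6] M [-0.04  0.04  0.14] w 0.0114 toolx deg -153.2 q [-0.2   0.42  0.49  2.03 -0.28  0.76  2.5 ]
```

play_rows:
  deltas:
    - [5,[0,0,0],[0,0,0.06]]
    - [5,[0,0,0],[0,0,0.12]]

```text
clock: 12.28
tcp_pos: [0.5064, -0.1613, 0.0904]
orientation: [-0.542, 3.092, -0.003]
contact_force: [0.5, -0.7, -6.7]
grip_width: 0.0112
```

```bash
python3 -c "
from h import *
st()"
```

```text
t 12.28 tcp [ 0.5064 -0.1613  0.0904] F [ 0.5 -0.7 -6.7] M [-0.1  -0.15  0.16] w 0.0112 toolx deg -160.1 q [-0.23  0.42  0.52  2.03 -0.3   0.76  2.4 ]
```

play_rows:
  deltas:
    - [5,[0,0,0],[0,0,0.08]]
    - [5,[0,0,0],[0,0,0.16]]
    - [5,[0,0,0],[0,0,0.24]]

```text
clock: 12.65
tcp_pos: [0.5063, -0.1612, 0.0905]
orientation: [-0.164, 3.134, -0.003]
contact_force: [0.9, -0.9, -6.1]
grip_width: 0.0114
```

```bash
python3 -c "
from h import *
st()"
```

```text
t 12.65 tcp [ 0.5063 -0.1612  0.0905] F [ 0.9 -0.9 -6.1] M [-0.14 -0.14  0.13] w 0.0114 toolx deg -174.0 q [-0.27  0.43  0.59  2.03 -0.34  0.77  2.19]
```

play_rows:
  deltas:
    - [5,[0,0,0],[0,0,0.06]]
    - [5,[0,0,0],[0,0,0.12]]

```text
clock: 12.9
tcp_pos: [0.5063, -0.1611, 0.0905]
orientation: [0.026, 3.138, -0.003]
contact_force: [1.5, -1.2, -6.1]
grip_width: 0.0113
```

```bash
python3 -c "
from h import *
st()"
```

```text
t 12.9 tcp [ 0.5063 -0.1611  0.0905] F [ 1.5 -1.2 -6.1] M [-0.18 -0.2   0.19] w 0.0113 toolx deg 179.1 q [-0.3   0.44  0.62  2.03 -0.36  0.77  2.09]
```

play_rows:
  deltas:
    - [5,[0,0,0],[0,0,0.06]]
    - [5,[0,0,0],[0,0,0.12]]

```text
clock: 13.15
tcp_pos: [0.5063, -0.161, 0.0905]
orientation: [0.216, 3.13, -0.003]
contact_force: [1.4, -0.4, -7.3]
grip_width: 0.0112
```

```bash
python3 -c "
from h import *
st()"
```

```text
t 13.15 tcp [ 0.5063 -0.161   0.0905] F [ 1.4 -0.4 -7.3] M [-0.25 -0.15  0.09] w 0.0112 toolx deg 172.1 q [-0.32  0.45  0.65  2.04 -0.38  0.78  1.99]
```

play_rows:
  deltas:
    - [5,[0,0,0],[0,0,0.06]]
    - [5,[0,0,0],[0,0,0.12]]

```text
clock: 13.4
tcp_pos: [0.5062, -0.1609, 0.0905]
orientation: [0.406, 3.111, -0.003]
contact_force: [0.3, -0.7, -6.3]
grip_width: 0.0115
```

```bash
python3 -c "
from h import *
st()"
```

```text
t 13.4 tcp [ 0.5062 -0.1609  0.0905] F [ 0.3 -0.7 -6.3] M [-0.24 -0.13  0.13] w 0.0115 toolx deg 165.1 q [-0.35  0.46  0.68  2.04 -0.4   0.78  1.89]
```

play_rows:
  deltas:
    - [5,[0,0,0],[0,0,0.05]]
    - [5,[0,0,0],[0,0,0.1]]

```text
clock: 13.65
tcp_pos: [0.5062, -0.1609, 0.0906]
orientation: [0.562, 3.086, -0.003]
contact_force: [0.6, -0.2, -7.0]
grip_width: 0.0114
```

```bash
python3 -c "
from h import *
st()"
```

```text
t 13.65 tcp [ 0.5062 -0.1609  0.0906] F [ 0.6 -0.2 -7. ] M [-0.23 -0.11  0.23] w 0.0114 toolx deg 159.4 q [-0.37  0.46  0.71  2.04 -0.42  0.78  1.81]
```

play_rows:
  deltas:
    - [5,[0,0,0],[0,0,0.05]]
    - [5,[0,0,0],[0,0,0.1]]

```text
clock: 13.9
tcp_pos: [0.5062, -0.1608, 0.0906]
orientation: [0.717, 3.054, -0.003]
contact_force: [1.9, -0.9, -6.2]
grip_width: 0.0114
```

```bash
python3 -c "
from h import *
st()"
```

```text
t 13.9 tcp [ 0.5062 -0.1608  0.0906] F [ 1.9 -0.9 -6.2] M [-0.28 -0.14  0.45] w 0.0114 toolx deg 153.6 q [-0.39  0.47  0.74  2.04 -0.44  0.79  1.73]
```

play_rows:
  deltas:
    - [5,[0,0,0],[0,0,0.05]]
    - [5,[0,0,0],[0,0,0.08]]

```text
clock: 14.15
tcp_pos: [0.5067, -0.161, 0.0908]
orientation: [0.835, 3.022, -0.005]
contact_force: [3.3, -2.8, -9.0]
grip_width: 0.0115
```

```bash
python3 -c "
from h import *
st()"
```

```text
t 14.15 tcp [ 0.5067 -0.161   0.0908] F [ 3.3 -2.8 -9. ] M [-0.58 -0.51  1.04] w 0.0115 toolx deg 149.1 q [-0.4   0.48  0.76  2.04 -0.46  0.79  1.66]
```

play_rows:
  deltas:
    - [5,[0,0,0],[0,0,0.04]]
    - [5,[0,0,0],[0,0,0.08]]
    - [5,[0,0,0],[0,0,0.08]]

```text
clock: 14.52
tcp_pos: [0.5069, -0.1611, 0.0909]
orientation: [0.952, 2.987, -0.005]
contact_force: [0.8, -2.5, -5.4]
grip_width: 0.0113
```

```bash
python3 -c "
from h import *
st()"
```

```text
t 14.53 tcp [ 0.5069 -0.1611  0.0909] F [ 0.8 -2.5 -5.4] M [-0.67 -0.14  2.25] w 0.0113 toolx deg 144.6 q [-0.42  0.48  0.78  2.04 -0.47  0.79  1.6 ]
```

play_rows:
  deltas:
    - [5,[0,0,0],[0,0,-0.05]]
    - [40,[0,0,0],[0,0,-0.05]]
    - [40,[0,0,0],[0,0,-0.05]]
    - [40,[0,0,-50],[0,0,-0.05]]
    - [40,[0,0,-90],[0,0,-0.05]]
    - [40,[0,0,-90],[0,0,-0.05]]

```text
clock: 15.28
tcp_pos: [0.5086, -0.1613, 0.1839]
orientation: [0.879, 3.003, -0.002]
contact_force: [0.4, -0.5, -0.0]
grip_width: 0.0403
```

```bash
python3 -c "
from h import *
st();bars('w7');plan([.4975,-.0535,.177],-48.5)"
```

```text
t 15.28 tcp [ 0.5086 -0.1613  0.1839] F [ 0.4 -0.5 -0. ] M [-0.01 -0.01  0.02] w 0.0403 toolx deg 147.4 q [-0.52  0.35  0.89  1.96 -0.32  0.97  1.52]
bar 3522 497.4 -53.5 13 84 world deg -48.6
bar 2461 506.5 -161.9 12 84 world deg -25.7
shift [66.  84.9  4.6] turn [0.002 0.009 0.278] q7 1.53
```

```bash
python3 -c "
from h import *
plan([.5163,-.278,.184],94.8);plan([.5163,-.278,.085],94.8)"
```

```text
shift [-70.8 -94.2  -1.3] turn [0.005 0.008 0.918] q7 1.53
shift [-69.9 -94.3  97.7] turn [0.005 0.008 0.918] q7 1.53
```

play_rows:
  deltas:
    - [0,[-25,-33,-20],[0,0,0.18]]
    - [0,[-45,-60,-20],[0,0,0.36]]
    - [0,[-70,-94,-20],[0.005,0.008,0.54]]
    - [0,[-70,-94,-10],[0.005,0.008,0.72]]
    - [0,[-70,-94,0],[0.005,0.008,0.918]]
    - [0,[-70,-94,0],[0.005,0.008,0.918]]
    - [0,[-70,-94,0],[0.005,0.008,0.918]]

```text
clock: 16.2
tcp_pos: [0.5155, -0.2773, 0.1823]
orientation: [-2.123, -2.315, 0.0]
contact_force: [-0.3, -0.1, -0.7]
grip_width: 0.0003
```

```bash
python3 - <<'E'
from h import *
st();plan([.5163,-.278,.085],94.8)
snap('top','top1');w=world('top',np.load('pics/top1.npy'));z=w[...,2]
m=(z>.150)&(z<.178); m[:, :375]=0; m[:,400:]=0;m[:215]=0;m[280:]=0
print('board',cv2.minAreaRect((w[m][:,:2]*1000).astype(np.float32)))
E
```

```text
t 16.2 tcp [ 0.5155 -0.2773  0.1823] F [-0.3 -0.1 -0.7] M [ 0.03 -0.04 -0.  ] w 0.0003 toolx deg 95.0 q [-0.37  0.56  1.07  1.84 -0.55  1.08  1.  ]
shift [-0.8  0.8 97.3] turn [-0.    -0.     0.003] q7 1.0
board ((512.0836181640625, -224.2124786376953), (153.8060760498047, 15.834269523620605), 4.818023681640625)
```

View pics/top1.png

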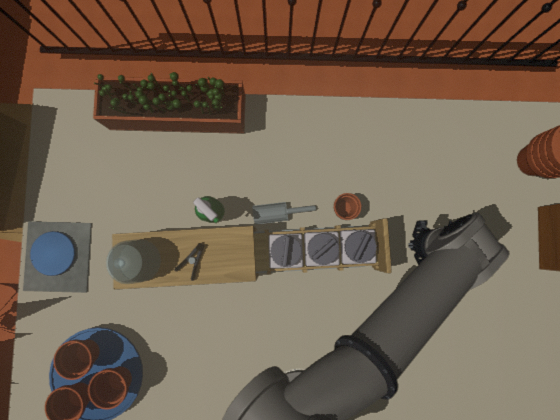

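play_rows:
  deltas:
    - [0,[0,0,35],[0,0,0]]
    - [0,[0,0,75],[0,0,0]]
    - [0,[0,0,97],[0,0,0]]
    - [0,[0,0,97],[0,0,0]]
    - [0,[8,0,97],[0,0,0]]
    - [0,[16,0,97],[0,0,0]]
    - [0,[20,0,97],[0,0,0]]

```text
clock: 17.12
tcp_pos: [0.5146, -0.2565, 0.0863]
orientation: [2.121, 2.316, 0.002]
contact_force: [-0.4, -1.1, -0.6]
grip_width: -0.0003
```

```bash
python3 - <<'E'
from h import *
st();plan([.5125-.0837*.355,-.233+.9965*.355,.085],94.8)
w=np.load('pics/w0.npy') ; w=world('top',np.load('pics/top1.npy'))
for c in (286,322,359):
    q=w[228:270,c-17:c+18].reshape(-1,3); k=q[(q[:,2]>.130)&(q[:,2]<.152)][:,:2]*1000
    print(cv2.minAreaRect(k.astype(np.float32)))
E
```

```text
t 17.12 tcp [ 0.5146 -0.2565  0.0863] F [-0.4 -1.1 -0.6] M [-0.03 -0.01  0.01] w -0.0003 toolx deg 95.0 q [-0.33  0.65  0.96  1.94 -0.68  0.91  1.07]
shift [378.6   1.3   1.4] turn [ 0.002 -0.     0.004] q7 1.07
((488.51763916015625, 56.986907958984375), (12.000191688537598, 80.84163665771484), 84.39229583740234)
((497.3540954589844, -51.162567138671875), (12.127175331115723, 81.71520233154297), 41.94447708129883)
((506.5671691894531, -159.36343383789062), (11.952375411987305, 83.2288818359375), 64.3735580444336)
```

play_rows:
  deltas:
    - [0,[4,0,0],[0,0,0]]
    - [0,[8,0,0],[0,0,0]]
    - [0,[12,0,0],[0,0,0]]
    - [0,[15,0,0],[0,0,0]]
    - [0,[18,0,0],[0,0,0]]
    - [0,[22,0,0],[0,0,0]]
    - [0,[26,0,0],[0,0,0]]
    - [0,[31,0,0],[0,0,0]]

```text
clock: 18.12
tcp_pos: [0.512, -0.2285, 0.0869]
orientation: [2.121, 2.31, -0.002]
contact_force: [1.6, -7.9, -3.1]
grip_width: -0.0003
```

```bash
python3 -c "
from h import *
st();plan([.5125-.0837*.355,-.233+.9965*.355,.085],94.8)"
```

```text
t 18.12 tcp [ 0.512  -0.2285  0.0869] F [ 1.6 -7.9 -3.1] M [-1.32 -0.18 -0.03] w -0.0003 toolx deg 94.9 q [-0.4   0.63  0.97  1.98 -0.67  0.89  1.02]
shift [3.505e+02 7.000e-01 3.000e-01] turn [0.003 0.005 0.002] q7 1.02
```

play_rows:
  deltas:
    - [0,[8,0,0],[0,0,0]]
    - [0,[15,0,0],[0,0,0]]
    - [0,[22,0,0],[0,0,0]]
    - [0,[29,0,0],[0,0,0]]
    - [0,[36,0,0],[0,0,0]]
    - [0,[43,0,0],[0,0,0]]
    - [0,[50,0,0],[0,0,0]]
    - [0,[57,0,0],[0,0,0]]

```text
clock: 19.12
tcp_pos: [0.5073, -0.1746, 0.0874]
orientation: [2.121, 2.305, -0.005]
contact_force: [-0.3, -6.6, 0.2]
grip_width: 0.0001
```

play_rows:
  deltas:
    - [0,[10,0,0],[0,0,0]]
    - [0,[17,0,0],[0,0,0]]
    - [0,[24,0,0],[0,0,0]]
    - [0,[31,0,0],[0,0,0]]
    - [0,[38,0,0],[0,0,0]]
    - [0,[45,0,0],[0,0,0]]
    - [0,[52,0,0],[0,0,0]]
    - [0,[59,0,0],[0,0,0]]

```text
clock: 20.12
tcp_pos: [0.5028, -0.1187, 0.0877]
orientation: [2.121, 2.299, -0.007]
contact_force: [-0.1, -7.9, 2.0]
grip_width: -0.0
```

```bash
python3 -c "
from h import *
st();plan([.5125-.0837*.355,-.233+.9965*.355,.085],94.8)"
```

```text
t 20.12 tcp [ 0.5028 -0.1187  0.0877] F [-0.1 -7.9  2. ] M [-1.31  0.03  0.03] w -0.0 toolx deg 94.6 q [-0.67  0.58  1.03  2.09 -0.67  0.84  0.84]
shift [240.3  -0.6  -0.5] turn [ 0.006  0.013 -0.003] q7 0.84
```

play_rows:
  deltas:
    - [0,[10,0,0],[0.003,0.006,0]]
    - [0,[17,0,0],[0.006,0.012,0]]
    - [0,[24,0,0],[0.006,0.012,0]]
    - [0,[31,0,0],[0.006,0.012,0]]
    - [0,[38,0,0],[0.006,0.012,0]]
    - [0,[45,0,0],[0.006,0.012,0]]
    - [0,[52,0,0],[0.006,0.012,0]]
    - [0,[59,0,0],[0.006,0.012,0]]

```text
clock: 21.12
tcp_pos: [0.4983, -0.0627, 0.0876]
orientation: [2.13, 2.303, -0.004]
contact_force: [0.2, -7.7, 1.7]
grip_width: -0.0002
```

play_rows:
  deltas:
    - [0,[10,0,0],[0,0,0]]
    - [0,[17,0,0],[0,0.005,0]]
    - [0,[24,0,0],[0,0.005,0]]
    - [0,[31,0,0],[0,0.005,0]]
    - [0,[38,0,0],[0,0.005,0]]
    - [0,[45,0,0],[0,0.005,0]]
    - [0,[52,0,0],[0,0.005,0]]
    - [0,[59,0,0],[0,0.005,0]]

```text
clock: 22.12
tcp_pos: [0.4937, -0.0064, 0.0877]
orientation: [2.133, 2.301, -0.001]
contact_force: [-0.5, -7.1, 1.9]
grip_width: 0.0001
```

```bash
python3 -c "
from h import *
st();plan([.5125-.0837*.355,-.233+.9965*.355,.085],94.8)"
```

```text
t 22.12 tcp [ 0.4937 -0.0064  0.0877] F [-0.5 -7.1  1.9] M [-1.3   0.12  0.11] w 0.0001 toolx deg 94.3 q [-0.92  0.56  1.07  2.13 -0.68  0.84  0.64]
shift [127.7  -1.2   2.3] turn [ 0.003  0.004 -0.008] q7 0.64
```

play_rows:
  deltas:
    - [0,[10,0,0],[0,0,-0.008]]
    - [0,[17,0,0],[0,0.005,-0.008]]
    - [0,[24,0,0],[0,0.005,-0.008]]
    - [0,[31,0,0],[0,0.005,-0.008]]
    - [0,[38,0,0],[0,0.005,-0.008]]
    - [0,[45,0,0],[0,0.005,-0.008]]
    - [0,[52,0,0],[0,0.005,-0.008]]
    - [0,[59,0,0],[0,0.005,-0.008]]

```text
clock: 23.12
tcp_pos: [0.489, 0.0499, 0.0878]
orientation: [2.127, 2.308, 0.002]
contact_force: [-0.8, -6.9, 2.7]
grip_width: 0.0002
```

play_rows:
  deltas:
    - [0,[9,0,0],[0,0,0]]
    - [0,[15,0,0],[0,0.005,0]]
    - [0,[20,0,0],[0,0.005,0]]
    - [0,[25,0,0],[0,0.005,0]]
    - [0,[30,0,0],[0,0.005,0]]
    - [0,[35,0,0],[0,0.005,0]]
    - [0,[40,0,0],[0,0.005,0]]
    - [0,[44,0,0],[0,0.005,0]]

```text
clock: 24.12
tcp_pos: [0.4855, 0.0913, 0.0879]
orientation: [2.131, 2.306, 0.005]
contact_force: [0.6, -6.5, -0.4]
grip_width: -0.0
```

```bash
python3 -c "
from h import *
st();plan([.5125-.0837*.355,-.233+.9965*.355,.085],94.8)"
```

```text
t 24.12 tcp [0.4855 0.0913 0.0879] F [ 0.6 -6.5 -0.4] M [-1.3  -0.1   0.02] w -0.0 toolx deg 94.5 q [-1.13  0.57  1.09  2.13 -0.7   0.85  0.47]
shift [29.6 -0.4  2.9] turn [ 0.003 -0.    -0.005] q7 0.47
```

play_rows:
  deltas:
    - [0,[6,0,0],[0,0,0]]
    - [0,[8.5,0,0],[0,0,0]]
    - [0,[11,0,0],[0,0,0]]
    - [0,[13.5,0,0],[0,0,0]]
    - [0,[16,0,0],[0,0,0]]
    - [0,[18.5,0,0],[0,0,0]]
    - [0,[21,0,0],[0,0,0]]
    - [0,[23,0,0],[0,0,0]]

```text
clock: 25.12
tcp_pos: [0.4837, 0.1117, 0.088]
orientation: [2.131, 2.302, 0.002]
contact_force: [1.5, -7.6, -1.0]
grip_width: 0.0
```

```bash
python3 -c "
from h import *
st();plan([.5125-.0837*.355,-.233+.9965*.355,.085],94.8)"
```

```text
t 25.12 tcp [0.4837 0.1117 0.088 ] F [ 1.5 -7.6 -1. ] M [-1.32 -0.22 -0.02] w 0.0 toolx deg 94.4 q [-1.17  0.58  1.09  2.13 -0.7   0.85  0.43]
shift [ 9.1 -0.3  2.9] turn [ 0.004  0.003 -0.007] q7 0.43
```

play_rows:
  deltas:
    - [0,[4,0,0],[0,0,0]]
    - [0,[5,0,0],[0,0,0]]
    - [0,[6,0,0],[0,0,0]]
    - [0,[7,0,0],[0,0,0]]
    - [0,[8,0,0],[0,0,0]]
    - [0,[9,0,0],[0,0,0]]

```text
clock: 25.88
tcp_pos: [0.4832, 0.1181, 0.088]
orientation: [2.132, 2.297, -0.0]
contact_force: [0.9, -6.5, -0.6]
grip_width: 0.0002
```

```bash
python3 -c "
from h import *
st();plan([.5125-.0837*.355,-.233+.9965*.355,.085],94.8)"
```

```text
t 25.88 tcp [0.4832 0.1181 0.088 ] F [ 0.9 -6.5 -0.6] M [-1.31 -0.17  0.05] w 0.0002 toolx deg 94.3 q [-1.19  0.59  1.1   2.13 -0.7   0.85  0.41]
shift [ 2.7 -0.3  3. ] turn [ 0.005  0.006 -0.009] q7 0.41
```

play_rows:
  deltas:
    - [0,[3,0,0],[0,0,0]]
    - [0,[3.8,0,0],[0,0,0]]
    - [0,[4.6,0,0],[0,0,0]]
    - [0,[5.4,0,0],[0,0,0]]
    - [0,[6.2,0,0],[0,0,0]]

```text
clock: 26.5
tcp_pos: [0.4833, 0.1183, 0.0882]
orientation: [2.133, 2.287, -0.006]
contact_force: [3.3, -17.8, -2.5]
grip_width: -0.0001
```

play_rows:
  deltas:
    - [0,[3,0,0],[0,0,0]]
    - [0,[3.8,0,0],[0,0,0]]
    - [0,[4.6,0,0],[0,0,0]]
    - [0,[5.4,0,0],[0,0,0]]

```text
clock: 27.0
tcp_pos: [0.4834, 0.1178, 0.0883]
orientation: [2.133, 2.278, -0.012]
contact_force: [3.4, -16.6, -3.1]
grip_width: 0.0001
```

```bash
python3 -c "
from h import *
st();plan([.5125-.0837*.355,-.233+.9965*.355,.085],94.8)"
```

```text
t 27.0 tcp [0.4834 0.1178 0.0883] F [  3.4 -16.6  -3.1] M [-3.18 -0.57  0.06] w 0.0001 toolx deg 93.7 q [-1.21  0.59  1.11  2.13 -0.7   0.85  0.39]
shift [ 3.1 -0.4  3.2] turn [ 0.009  0.02  -0.018] q7 0.39
```

play_rows:
  deltas:
    - [0,[-5,0,0],[0,0,0]]
    - [0,[-20,0,0],[0,0,0]]
    - [0,[-50,0,0],[0,0,0]]
    - [0,[-90,0,0],[0,0,0]]
    - [0,[-120,0,-30],[0,0,0]]
    - [0,[-150,0,-60],[0,0,0]]
    - [0,[-170,0,-80],[0,0,0]]
    - [0,[-170,0,-80],[0,0,0]]

```text
clock: 28.0
tcp_pos: [0.4944, -0.0519, 0.1729]
orientation: [2.136, 2.274, -0.007]
contact_force: [-0.6, 0.8, -0.2]
grip_width: -0.0002
```

```bash
python3 - <<'E'
from h import *
st(); im,d=snap('top','top2'); w=world('top',d); snap('scene','scene2')
z=w[...,2]; m=(z>.150)&(z<.178); m[:, :105]=0; m[:,275:]=0;m[:220]=0;m[295:]=0
print('roof+board',cv2.minAreaRect((w[m][:,:2]*1000).astype(np.float32)))
a=cv2.resize(im[190:310,90:330,::-1],(800,400)); cv2.imwrite('pics/a.png',np.vstack([a,cv2.resize(cv2.imread('pics/scene2.png')[150:290,150:480],(800,200*800//800))]))
E
```

```text
t 28.0 tcp [ 0.4944 -0.0519  0.1729] F [-0.6  0.8 -0.2] M [ 0.02 -0.06 -0.03] w -0.0002 toolx deg 93.6 q [-1.    0.45  1.26  2.06 -0.51  0.97  0.58]
roof+board ((474.8946838378906, 337.137451171875), (174.2753143310547, 407.9343566894531), 4.8105034828186035)
```

View pics/a.png

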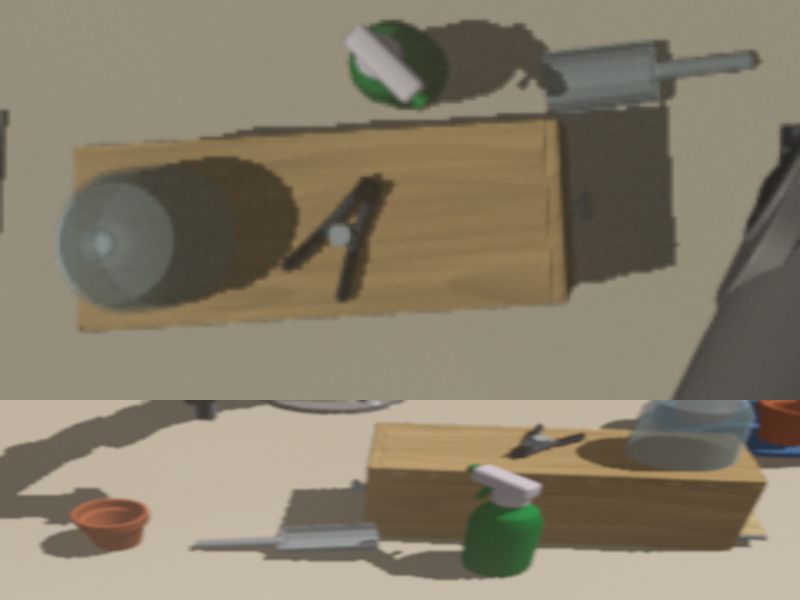

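The board sits flush at the mouth: roof plus board measures 408 mm, against 395.5 + 14 expected. The bystanders look unmoved and the arm is clear, so I'm handing in.

```bash
python3 -c "
from bench import r
print(r.hand_in())"
```

```text
the job is handed in; nothing more can be done
None
```

All three lids are tight and the shelf is fully in; I handed the job in at about 28 s of the 61 s allowed.

**Lids:** I tugged each one by pinching its bar.
- **Inner lid:** already tight. It resisted at 1.2 N m and its bar shifted only about 2°, which I put down to the tub's play in its pocket.
- **Middle lid:** loose. I turned it about 54° clockwise until it stopped, and the torque rose from about 0.15 to 2.8 N m.
- **Outer lid:** loose. I turned it about 58° clockwise until it stopped, and the torque rose from about 0.15 to 2.3 N m.

I did not tug the middle and outer lids again after letting go. The camera still showed their bars at the angles where they had stopped.

**Shelf:** I pushed it in at about 56 mm/s, slowing to under 10 mm/s at the end, with 7–8 N. It stopped with 17 N against it and moved no further. Roof plus front board then measured 408 mm, against 409.5 mm expected, which is within camera error. The push stayed at 7–8 N all the way with no snags. I did not look at the tubs once they were inside.

**Other things:** the scoop, clip, pot, mister and cloche look unmoved in the last pictures.

**Disagreement:** the fingertips were about 33 mm behind the reported TCP, not at it, so my first pinch closed above the bar without touching anything. I measured the offset with the wrist camera and allowed for it from then on.

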